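# Cool down, empty and reheat the roll-plug mould

## Task

First turn the mould heater's dial down so that its pointer stands at the round spot. Leaving it there, lift all the moulded parts out of the open mould, putting the round core plugs in the deep tote and the square end plates in the shallow tray. When the mould is empty, turn the dial up to the broad bar mark and let go; leave the carton, film roll and jar where they are.

Things in the scene. Friction and masses are not known exactly. Their poses are not given: they have to be found in the camera images.
- mould: Fixed steel mould plate, 296 x 186 x 50 mm, origin at the centre of its underside, top face at z = 50 mm. Six open cavities 12 mm deep (floor at z = 38 mm), each 74 mm across, centred in its frame at x = -95, 0, +95 mm and y = -45, +45 mm: the cavities at (-95, -45) and (0, +45) are square, the other four round. Some may be empty.
- controller: Fixed grey control box, 140 x 140 x 50 mm, with a white scale plate on top, and on it the black pointer dial. Origin: centre of its underside, below the dial's axis. Ticks every 0.26 rad; the round spot replaces the fourth, the broad bar the ninth.
- dial (a joint): Temperature dial on the control box: black disc, 72 mm, with an upright bar grip 60 mm long, 16 mm wide, 42 mm tall. Angle in rad, 0 to 3.9, growing clockwise seen from above; at 0 the white pointer end of the bar points along the controller's -x. Stays where left, friction about 0.06 N m. Round spot at 0.78 rad, broad bar mark at 2.08 rad.
- dial_grip (a point): On the dial's axis, 90 mm above the work surface and 12 mm below the top of the bar grip (its top is at 102 mm, the disc's top at 60 mm). This frame turns with the dial: its x axis lies along the bar grip, the white pointer at its -x end.
- spot_mark (a point): Centre of the round black spot (13 mm) on the scale, 53 mm from the dial's axis: the low, cool setting.
- bar_mark (a point): Centre of the broad black bar (20 x 7 mm, radial) on the scale, 54 mm from the dial's axis: the working setting.
- tote: Deep blue open box, 200 x 220 x 70 mm (along its x, y, z), walls and floor 5 mm, loose, 0.9 kg. Origin: centre of its underside. For the round plugs.
- tray: Shallow blue open tray, 200 x 220 x 30 mm (along its x, y, z), walls and floor 5 mm, loose, 0.9 kg. Origin: centre of its underside. For the square plates.
- carton: Bystander: closed cardboard carton 120 x 120 x 80 mm, loose; origin under its centre.
- film_roll: Bystander: short white roll of film standing on end, 90 mm diameter, 100 mm high; origin under its centre.
- jar: Bystander: jar, 68 mm diameter, 90 mm high; origin under its centre.
- plug1: Round core plug of white plastic: round flange 70 mm across, 10 mm thick, with a round boss 38 mm across on top, 55 mm high in all. None in the state if absent. Starts in its cavity (about 4 mm play, underside 38 mm above the work surface). 84 to 160 g. Origin: centre of the flange's underside; z up through the boss.
- plug2: Round core plug of white plastic: round flange 70 mm across, 10 mm thick, with a round boss 38 mm across on top, 55 mm high in all. None in the state if absent. Starts in its cavity (about 4 mm play, underside 38 mm above the work surface). 84 to 160 g. Origin: centre of the flange's underside; z up through the boss.
- plug3: Round core plug of white plastic: round flange 70 mm across, 10 mm thick, with a round boss 38 mm across on top, 55 mm high in all. None in the state if absent. Starts in its cavity (about 4 mm play, underside 38 mm above the work surface). 84 to 160 g. Origin: centre of the flange's underside; z up through the boss.
- plug4: Round core plug of white plastic: round flange 70 mm across, 10 mm thick, with a round boss 38 mm across on top, 55 mm high in all. None in the state if absent. Starts in its cavity (about 4 mm play, underside 38 mm above the work surface). 84 to 160 g. Origin: centre of the flange's underside; z up through the boss.
- plate1: Square end plate of white plastic: square flange 70 x 70 mm, 10 mm thick, with a square boss 36 x 36 mm (sides along x and y) on top, 55 mm high in all. None in the state if absent. Starts in its cavity (about 4 mm play, underside 38 mm above the work surface). 84 to 160 g. Origin: centre of the flange's underside; z up through the boss.
- plate2: Square end plate of white plastic: square flange 70 x 70 mm, 10 mm thick, with a square boss 36 x 36 mm (sides along x and y) on top, 55 mm high in all. None in the state if absent. Starts in its cavity (about 4 mm play, underside 38 mm above the work surface). 84 to 160 g. Origin: centre of the flange's underside; z up through the boss.
Things that resemble listed ones, but are neither listed nor needed, are in the scene too. Leave any red look-alike of the plug2 alone.

How it is judged:
By the outcome, as a careful person would: the job done as asked, in the order asked, and still so for the second after the job is handed in, with the robot touching nothing.
Of plug1, plug2, plug3, plug4, plate1, plate2 only 4 to 6 are there at a start; the rules pass over those that are not, and their reading is None.
At some moment in a run one of tote, tray may be knocked a few centimetres aside while the robot is not near it.
Once in a run the grip may slacken for a moment while it holds something.
It also fails if it takes over 208 s, if anything falls off the work surface, if the arm or the gripper's body presses on something with over 40 N, if the wrist force passes 120 N, or if a joint passes its speed limit or range.

## Robot

A 7-joint arm with a two-finger parallel gripper is mounted at the origin on the work surface. World frame = base frame: x ahead of the robot, y to its left, z up, the work surface at z = 0. Lengths are in mm, angles in rad, forces in N, time in s.
With the tool pointing down it reaches from about 400 to 850 mm from the base axis. Payload 4.5 kg.
Tool frame: the origin (TCP) lies at the very end of the fingers, on their centre line; the grasp point (between the pads) lies 19 mm behind it; z points along the fingers, y is the line along which they close (so a half turn about z gives the same grasp; the last joint's range is limited). The gripper opens to 88 mm and grips with 3 to 60 N. Pads are 18 mm wide; open, the fingers measure 123 mm over their backs; the gripper's body (75 mm by 187 mm) begins 45 mm behind the grasp point.
Start: joints at [1.165, 0.689, -0.195, 1.565, 0.157, 0.902, -0.215], TCP at [266.13, -565.534, 238.743] pointing down, gripper open.
Joint ranges: [-3.01, 3.01], [-0.46, 2.08], [-1.47, 1.51], [0.13, 2.56], [-1, 4.14], [0.04, 2.09], [-2.66, 2.66]. Speed limits (rad/s): [2.57, 2.57, 3.14, 3.14, 3.14, 3.14, 3.14].

## Interface

Orientations are given as a 3x3 rotation matrix whose columns are the frame's x, y, z axes.
In Python, from station import arm gives the robot as it stands. The module is installed in compiled form; this text tells all that it offers.
- The arm moves only by the shell command python3 -m jog 'ROWS'. ROWS is text: rows parted by semicolons, each of 5 numbers parted by spaces: the shift along the world's x, y, z scaled (see below), then the turn about the world's z scaled (see below), then the opening, from 0 (shut) to 1 (fully open). A call has 1 to 12 rows; each row is the pose to reach, as a shift and turn from the pose commanded when the call began; what a row does not reach only later rows make up. The controller multiplies each number of a shift by 500 mm and each number of a turn by pi/2 rad. A row lasts 1/12 s, in which the tool goes at most 41.7 mm and 7.16 degrees, less where a joint would pass 70% of its speed; a pose out of reach is approached as far as the arm can. A call with a number of a shift or a turn outside -1 to 1 is refused whole. A call with a gripper value outside its range is refused whole. The fingers move at their own pace and stop on an object; the grip force is fixed at half the most. Time passes only in rows, so rows that repeat a pose let the fingers close. It gives the time, the measured TCP pose, the force, the opening and the grip force at its end, in the units of the state.
- arm.read_state(): the state, without advancing time (a new reading comes with each control period).
- arm.capture(name): name is "scene" or "top"; returns a dict with "image" (384x512x3 uint8, red, green, blue), "fovy" (degrees; the focal length in pixels is half the picture's height over the tangent of half this angle, whatever the lens; pixels are square), "cx", "cy" (the principal point, pixels), "cam_to_world" (4x4, takes a point from camera to world coordinates). Camera axes: x right, y up, looking along -z (the intrinsics and any distortion apply to the point x, -y, -z); pixel columns grow to the right and rows downward; lengths in mm; the calibration is good to about 2 mm. A picture is of the moment at which its call begins. There is no depth.
- arm.hand_in(): hands the job in; it is judged then, once.
Trained networks look in a picture, given as the dict that the camera call returned (one of the last four; its "shot" number tells which), for a name from the list of things; names that differ only in an ending like _2 or _b are one class to them, and where a whole thing is asked for, a point or a joint stands for the part that bears it (a point fixed in the world has none). Each returns a list of dicts, best first, with "p" (0 to 1); they miss things now and then, are a little off and sometimes report something else, mostly with a low value. They report only what shows in the picture. A call takes as long as a camera call. They do not tell look-alikes from the thing itself.
- arm.outline_of(picture, target): "region" (384x512 bool, what is visible of it) and "uv" ([column, row] in pixels, amid what is visible of it).
The state is a dict: "time_s": time; "qpos": joint angles; "joint_vel": joint speeds; "joint_torque": joint torques, N m; "tcp_pos": TCP position; "ee_rot": TCP orientation; "force": force on the tool from outside, world axes, zero at the start; "ft_torque": the same for the moment, N m; "grip_width": finger opening in mm; "finger_force": force on a finger pad.
Only numpy, scipy, OpenCV 4.12 (cv2) and the standard library are available. Lean on these libraries where they do the work, as an engineer would, in place of code of your own. Each camera call takes 0.05 s, during which the arm holds its last target. There are 200 camera calls.

## Working session

There is one attempt and no reset: what is moved stays moved. The work goes in short steps, Python scripts to look and compute and a shell command to move; the robot and the scene stay as the last step left them, time stands still between calls to the robot, and variables do not carry over. Pictures are saved under pics/ and viewed, at most 14 in all, crops included, and the job is handed in when it is done.

```bash
mkdir -p pics
cat > h.py <<'E'
import numpy as np, cv2
from station import arm
def shot(n,save=None):
    p=arm.capture(n)
    if save: cv2.imwrite('pics/'+save,p['image'][:,:,::-1])
    return p
def f(p): return 192/np.tan(np.radians(p['fovy'])/2)
def ray(p,uv):
    T=np.array(p['cam_to_world']);d=np.array([(uv[0]-p['cx'])/f(p),-(uv[1]-p['cy'])/f(p),-1.])
    return T[:3,3],T[:3,:3]@d
def atz(p,uv,z):
    o,d=ray(p,uv);return o+d*(z-o[2])/d[2]
def proj(p,X):
    T=np.array(p['cam_to_world']);c=T[:3,:3].T@(np.array(X,float)-T[:3,3])
    return np.array([p['cx']+f(p)*c[0]/-c[2],p['cy']-f(p)*c[1]/-c[2]])
def tri(p,a,q,b):
    o1,d1=ray(p,a);o2,d2=ray(q,b)
    t=np.linalg.lstsq(np.c_[d1,-d2],o2-o1,rcond=None)[0]
    x,y=o1+d1*t[0],o2+d2*t[1];return (x+y)/2,np.linalg.norm(x-y)
E
cat > a.py <<'E'
from h import *
np.set_printoptions(suppress=True,precision=1)
s=arm.read_state();print(s['time_s'],s['tcp_pos'],s['ee_rot'],s['grip_width'])
for n in ['scene','top']:
    p=shot(n,n+'0.png');print(n,{k:v for k,v in p.items() if k!='image'})
    for t in ['mould','controller','dial','tote','tray','carton','film_roll','jar','plug1','plate1']:
        print(t,[(np.round(r['uv']),round(r['p'],2),int(r['region'].sum())) for r in arm.outline_of(p,t)])
E
python3 a.py
```

```text
0.0 [ 265.8 -565.   237.9] [[ 0.9  0.4 -0. ]
 [ 0.4 -0.9  0. ]
 [-0.  -0.  -1. ]] 88.31524535290717
scene {'fovy': 49.26265026538462, 'cx': 256.97326378265353, 'cy': 202.00810999633782, 'cam_to_world': array([[  -0.6,   -0.6,    0.5, 1148.2],
       [   0.8,   -0.5,    0.4,  503. ],
       [  -0. ,    0.6,    0.8, 1145.9],
       [   0. ,    0. ,    0. ,    1. ]]), 'shot': 1}
mould [(array([256., 216.]), 0.85, 3445)]
controller []
dial [(array([318., 268.]), 0.74, 484)]
tote [(array([205., 136.]), 0.89, 3444)]
tray [(array([373., 246.]), 0.72, 4358)]
carton [(array([185., 180.]), 0.72, 1680)]
film_roll [(array([141., 158.]), 0.82, 869)]
jar [(array([367., 311.]), 0.93, 745), (array([265., 215.]), 0.34, 408)]
plug1 [(array([283., 199.]), 0.85, 378), (array([245., 235.]), 0.83, 375), (array([224., 223.]), 0.78, 391), (array([241., 204.]), 0.72, 322), (array([192., 258.]), 0.7, 389), (array([236., 174.]), 0.68, 294), (array([266., 154.]), 0.65, 304), (array([177., 233.]), 0.64, 372)]
plate1 [(array([267., 216.]), 0.94, 422)]
top {'fovy': 47.71147897207406, 'cx': 264.21783396084373, 'cy'
[... 310 characters left out ...]
([173., 167.]), 0.78, 2470)]
dial [(array([176., 165.]), 0.57, 479)]
tote [(array([391., 242.]), 0.76, 6287), (array([176., 168.]), 0.72, 2500), (array([358., 168.]), 0.36, 2020)]
tray [(array([138., 239.]), 0.95, 5422)]
carton [(array([358., 170.]), 0.61, 2074)]
film_roll [(array([426., 168.]), 0.84, 1198), (array([173., 167.]), 0.6, 495), (array([249., 219.]), 0.4, 461)]
jar [(array([112., 162.]), 0.72, 638)]
plug1 [(array([248., 155.]), 0.91, 431), (array([284., 153.]), 0.87, 439), (array([320., 225.]), 0.84, 453), (array([311., 272.]), 0.72, 442), (array([322., 132.]), 0.68, 383), (array([247., 219.]), 0.6, 471), (array([281., 188.]), 0.55, 466)]
plate1 [(array([253., 184.]), 0.88, 576)]
```

Run:
```python
import cv2
for n in ['scene','top']:
    i=cv2.imread(f'pics/{n}0.png');cv2.imwrite(f'pics/{n}0b.png',cv2.resize(i[90:330,70:470],(800,480),interpolation=cv2.INTER_CUBIC))
```

```text
(no output)
```

View pics/scene0b.png

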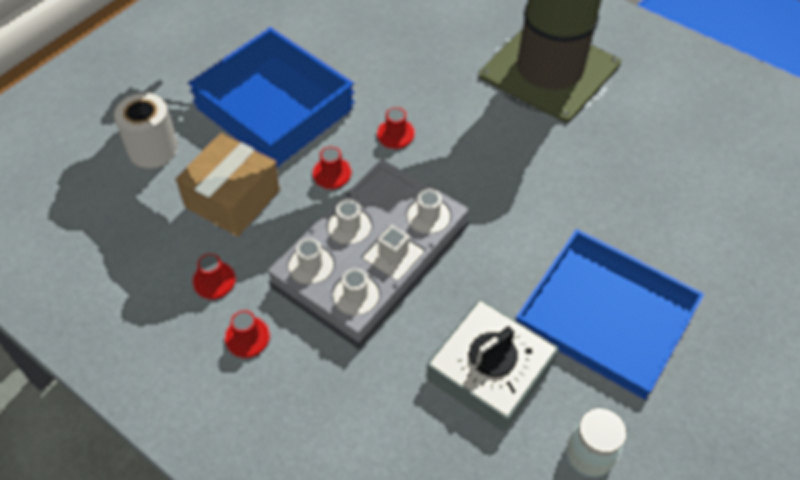

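View pics/top0b.png

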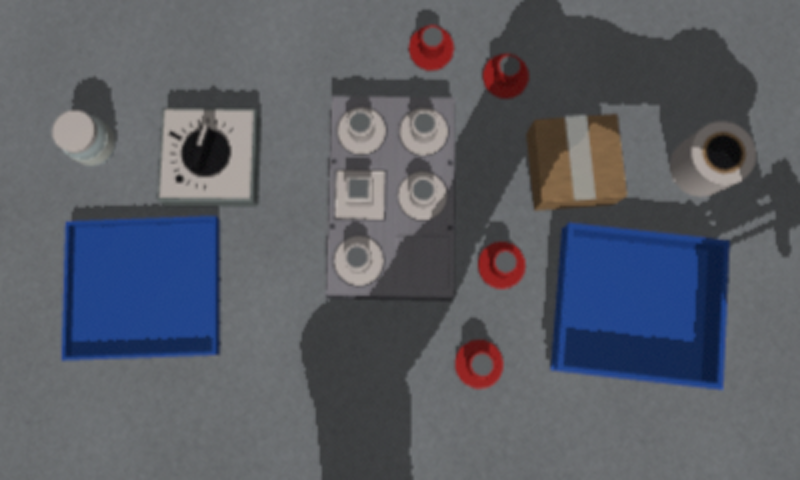

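The pictures show five white parts. In the top crop there are plugs at (361,121), (425,121), (423,188) and (358,257), and a plate at (359,187). The square cavity at lower right is empty. Red look-alikes stand around the mould. The dial at (205,152) points up, past the bar mark. Next I'll measure by triangulation.

```bash
cat > b.py <<'E'
from h import *
np.set_printoptions(suppress=True,precision=1)
P={n:shot(n) for n in ['scene','top']}
c=lambda u,v:(70+u/2-.25,90+v/2-.25)
sc=[(353,275),(308,244),(348,206),(393,237),(429,195),(600,430),(523,352),(243,318),(331,153)]
tp=[(361,121),(425,121),(423,188),(359,187),(358,257),(75,131),(180,179),(430,37),(505,261)]
for a,b,n in zip(sc,tp,['plug','plug','plug','plate','plug','jar','spot','redA','red']): 
    x,e=tri(P['scene'],c(*a),P['top'],c(*b));print(n,x,e)
p=P['top']
for n,z,pts in [('tote',70,[(567,226),(728,240),(722,387),(553,370)]),('tray',30,[(66,223),(217,216),(217,353),(63,358)]),('mould',50,[(331,96),(455,96),(455,297),(329,297)]),('ctrl',50,[(163,109),(255,109),(254,201),(160,200)])]:
    X=np.array([atz(p,c(*q),z)[:2] for q in pts]);print(n,X.mean(0),X.tolist())
print('film',atz(p,c(725,152),100),'carton',atz(p,c(578,160),80))
i=p['image'][120:215,135:215,::-1];j=P['scene']['image'][225:310,275:360,::-1]
cv2.imwrite('pics/dial.png',np.hstack([cv2.resize(i,(400,400)),cv2.resize(j,(400,400))]))
E
python3 b.py
```

```text
plug [650.2  44.9 100.6] 3.4605697124657873
plug [651.3 -43.9 103.8] 1.8387618236174614
plug [556.7 -43.5 101.9] 2.150834395967205
plate [556.5  45.5  95.1] 1.1122132190985081
plug [458.9  42.6  99.8] 2.3208996383506575
jar [628.2 451.4  85.5] 3.4965311747373367
spot [572.  304.3  47.1] 9.888672062197676
redA [791.2 -50.9  62. ] 6.146845794764151
red [ 463.2 -161.9   60.5] 1.803591483957944
tote [ 406.8 -349.7] [[513.459224145643, -246.47891997726282], [500.1843468373757, -470.4800638798154], [298.99573097448655, -455.2188690236108], [314.6070091593273, -226.56502959065116]]
tray [413.5 358.5] [[502.6333851780796, 475.2641020408153], [519.2773904153831, 255.03496804291544], [322.8560283679134, 242.4154570052577], [309.17796787214445, 461.3461429087028]]
mould [554.9  -0.2] [[699.0634595864283, 94.40649858461734], [703.9615909275726, -87.43076092252049], [410.8702431105895, -92.55407522289761], [405.5879954408017, 84.9675113752209]]
ctrl [606.5 269.7] [[672.6729071517407, 340.3051148337394], [676.3418249644578, 205.05102870222714], [539.7217443855014, 198.74128692891793], [537.3227829882848, 334.50998383381676]]
film [ 618.9 -459.5  100. ] carton [ 606.4 -260.4   80. ]
```

View pics/dial.png

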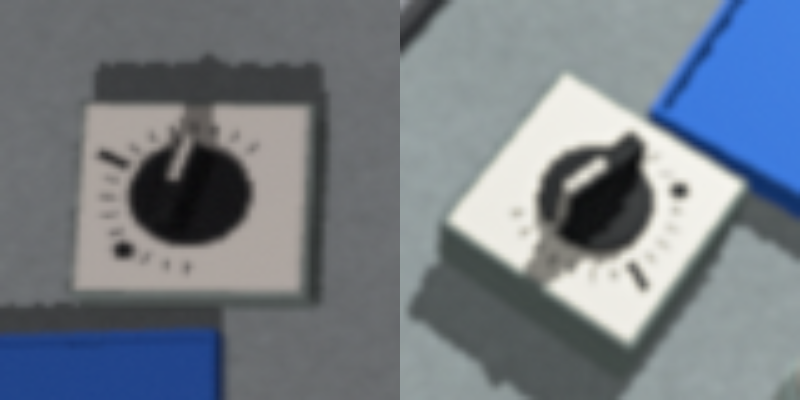

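The left panel (top view) has the white half of the bar from about (190,135) to (175,178), the spot at (123,249) and the bar mark at (113,159). In the scene panel the white half runs toward (567,187). I'll work out the angles.

```bash
cat > c.py <<'E'
from h import *
np.set_printoptions(suppress=True,precision=2)
P={n:shot(n) for n in ['scene','top']}
ct=lambda u,v:(135+u/5-.4,120+v/4.21-.4)
cs=lambda u,v:(275+(u-400)/4.706-.4,225+v/4.706-.4)
cw=lambda d:np.degrees(np.arctan2(d[1],-d[0]))%360  # clockwise from -x
p=P['top'];q=P['scene']
for z in(51,):
  for n,pp,f2,sp,ba,cor in [('top',p,ct,(123,249),(113,159),[(85,103),(312,104),(303,290),(75,290)]),('scene',q,cs,(681,190),(638,275),[(566,73),(747,183),(632,347),(446,220)])]:
    C=np.array([atz(pp,f2(*x),z-1)[:2] for x in cor]);c=C.mean(0)
    d=lambda uv:atz(pp,f2(*uv),z)[:2]-c
    print(n,c,'spot',cw(d(sp)),np.linalg.norm(d(sp)),'bar',cw(d(ba)),np.linalg.norm(d(ba)),C.tolist())
w=lambda pp,f2,a,b:(atz(pp,f2(*a),102)-atz(pp,f2(*b),102))[:2]
a=w(p,ct,(190,137),(175,178));b=w(q,cs,(567,187),(606,158));e=w(q,cs,(567,187),(632,138))
print('ptr',cw(a),cw(b),cw(e),np.linalg.norm(a),np.linalg.norm(b))
print('grip axis top proj', proj(p,[605,270,102]),proj(q,[605,270,102]))
E
python3 c.py
```

```text
top [608.79 270.96] spot 44.7495960877158 54.39529921978164 bar 116.82477245006383 54.56838313575282 [[673.2591866961275, 339.31643538771135], [676.1613502230223, 205.77603087193657], [544.7470640242453, 203.50608192423667], [541.0079019320126, 335.2230085974271]]
scene [608.04 270.67] spot 42.81631138908219 52.81082524204047 bar 118.92915629330989 53.184077363291074 [[543.1492745055483, 202.70092981208427], [539.3293400281004, 335.80931067475603], [674.1489999394213, 339.6482846892203], [675.5165785785266, 204.52514520989985]]
ptr 193.058512100311 193.40722862740716 193.04537332769462 28.911215249778472 31.2564499391959
grip axis top proj [169.53 163.37] [318.8  258.13]
```

Dial axis is at about (608.4, 270.8). The pointer bearing is 193.2°, the spot is at about 43.4° and the bar mark at about 117.7°, all clockwise from -x. Moving to the dial.

```bash
cat > s.py <<'E'
from h import *
s=arm.read_state();R=np.array(s['ee_rot'])
print('t',round(s['time_s'],2),'tcp',np.round(s['tcp_pos'],1),'yaw',round(np.degrees(np.arctan2(R[1,0],R[0,0])),2),'tilt',round(R[2,2],4),'w',round(s['grip_width'],1),'ff',np.round(s['finger_force'],1),'F',np.round(s['force'],1),'q',np.round(s['qpos'],2))
E
python3 s.py
python3 -m jog '0.37 0.9 0 -0.4 0.7;0.37 0.9 0 -0.4 0.7;0.37 0.9 0 -0.4 0.7;0.37 0.9 0 -0.4 0.7;0.37 0.9 0 -0.4 0.7;0.37 0.9 0 -0.4 0.7;0.37 0.9 0 -0.4 0.7;0.37 0.9 0 -0.4 0.7;0.37 0.9 0 -0.4 0.7;0.37 0.9 0 -0.4 0.7;0.37 0.9 0 -0.4 0.7;0.37 0.9 0 -0.4 0.7'
python3 s.py
```

```text
t 1.3 tcp [ 266.1 -565.5  238.7] yaw 25.2 tilt -1.0 w 88.1 ff 0.0 F [-0.9  0.   0.3] q [ 1.16  0.69 -0.19  1.57  0.16  0.9  -0.22]
time_s: 2.3
tcp_pos: [452.7, -111.2, 239.0]
ee_rot: [[0.983, -0.183, 0.001], [-0.183, -0.983, 0.002], [0.001, -0.002, -1.0]]
force: [-0.2, 0.1, -0.4]
grip_width: 61.8
finger_force: 0.0
t 2.3 tcp [ 452.7 -111.2  239. ] yaw -10.54 tilt -1.0 w 61.8 ff 0.0 F [-0.2  0.1 -0.4] q [ 0.12  0.49  0.04  2.04 -0.04  0.62 -1.57]
```

```bash
python3 -m jog '0.311 0.764 0 -0.03 0.7;0.311 0.764 0 -0.03 0.7;0.311 0.764 0 -0.03 0.7;0.311 0.764 0 -0.03 0.7;0.311 0.764 0 -0.03 0.7;0.311 0.764 0 -0.03 0.7;0.311 0.764 0 -0.03 0.7;0.311 0.764 0 -0.03 0.7;0.311 0.764 0 -0.03 0.7;0.311 0.764 0 -0.03 0.7;0.311 0.764 0 -0.03 0.7;0.311 0.764 0 -0.03 0.7'
python3 -m jog '0 0 -0.2 0 0.7;0 0 -0.2 0 0.7;0 0 -0.2 0 0.7;0 0 -0.2 0 0.7;0 0 -0.2 0 0.7'
python3 s.py
python3 - <<'E'
from h import *
p=shot('scene');q=shot('top')
i=p['image'][190:310,250:390,::-1];j=q['image'][110:220,120:240,::-1]
cv2.imwrite('pics/d2.png',np.hstack([cv2.resize(i,(460,400)),cv2.resize(j,(340,400))]))
E
```

```text
time_s: 3.3
tcp_pos: [606.2, 269.6, 238.0]
ee_rot: [[0.973, -0.229, -0.001], [-0.229, -0.973, 0.001], [-0.001, -0.001, -1.0]]
force: [0.6, -1.1, -0.5]
grip_width: 62.1
finger_force: 0.0
time_s: 3.72
tcp_pos: [606.5, 264.4, 138.6]
ee_rot: [[0.972, -0.235, -0.001], [-0.235, -0.972, -0.002], [-0.001, 0.002, -1.0]]
force: [0.0, -0.4, 0.6]
grip_width: 61.9
finger_force: 0.0
t 3.72 tcp [606.5 264.4 138.6] yaw -13.61 tilt -1.0 w 61.9 ff 0.0 F [ 0.  -0.4  0.6] q [-0.53  0.86  0.1   1.54 -0.11  0.75 -2.2 ]
```

View pics/d2.png

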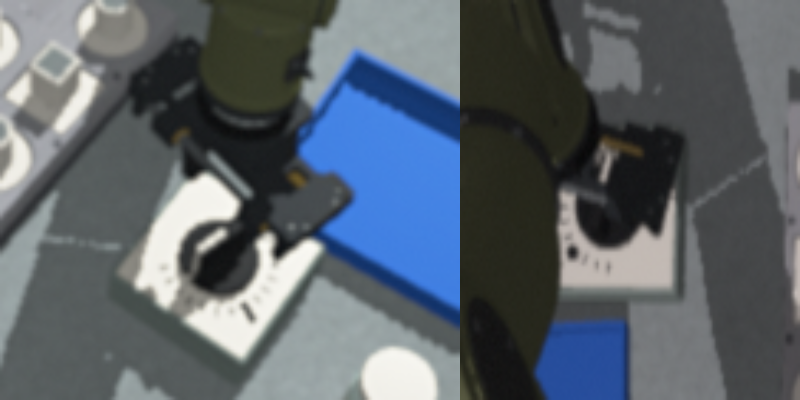

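Both views show the fingers straddling the dial's bar, but y reads 264 while the arm is still moving. I'll let it settle.

```bash
python3 -m jog '0 0 0 0 0.7;0 0 0 0 0.7;0 0 0 0 0.7'; python3 s.py
```

```text
time_s: 4.07
tcp_pos: [607.3, 266.7, 140.2]
ee_rot: [[0.972, -0.234, 0.002], [-0.234, -0.972, 0.001], [0.002, -0.001, -1.0]]
force: [0.7, -0.5, 0.2]
grip_width: 61.6
finger_force: 0.0
t 4.07 tcp [607.3 266.7 140.2] yaw -13.5 tilt -1.0 w 61.6 ff 0.0 F [ 0.7 -0.5  0.2] q [-0.53  0.86  0.1   1.54 -0.11  0.75 -2.2 ]
```

```bash
python3 -m jog '0.002 0.007 -0.05 0 0.7;0.002 0.007 -0.1 0 0.7;0.002 0.007 -0.136 0 0.7;0.002 0.007 -0.136 0 0.7;0.002 0.007 -0.136 0 0.7;0.002 0.007 -0.136 0 0.7';python3 s.py; python3 -m jog '0 0 0 0 0;0 0 0 0 0;0 0 0 0 0;0 0 0 0 0;0 0 0 0 0;0 0 0 0 0;0 0 0 0 0;0 0 0 0 0'; python3 s.py
```

```text
time_s: 4.57
tcp_pos: [608.7, 270.3, 72.2]
ee_rot: [[0.972, -0.234, 0.002], [-0.234, -0.972, 0.001], [0.002, -0.001, -1.0]]
force: [-0.3, 0.1, 1.4]
grip_width: 61.7
finger_force: 0.0
t 4.57 tcp [608.7 270.3  72.2] yaw -13.51 tilt -1.0 w 61.7 ff 0.0 F [-0.3  0.1  1.4] q [-0.53  0.95  0.09  1.56 -0.12  0.64 -2.19]
time_s: 5.23
tcp_pos: [608.0, 271.5, 70.9]
ee_rot: [[0.973, -0.233, 0.001], [-0.233, -0.973, 0.002], [0.001, -0.002, -1.0]]
force: [0.8, 2.7, -0.5]
grip_width: 16.2
finger_force: 30.0
t 5.23 tcp [608.  271.5  70.9] yaw -13.45 tilt -1.0 w 16.2 ff 30.0 F [ 0.8  2.7 -0.5] q [-0.53  0.95  0.08  1.56 -0.12  0.63 -2.19]
```

```bash
python3 -m jog '0 0 0 0.07 0;0 0 0 0.14 0;0 0 0 0.21 0;0 0 0 0.28 0;0 0 0 0.35 0;0 0 0 0.42 0;0 0 0 0.49 0;0 0 0 0.56 0;0 0 0 0.63 0;0 0 0 0.7 0;0 0 0 0.77 0;0 0 0 0.83 0'; python3 s.py
python3 -m jog '0 0 0 0.07 0;0 0 0 0.14 0;0 0 0 0.21 0;0 0 0 0.28 0;0 0 0 0.35 0;0 0 0 0.42 0;0 0 0 0.49 0;0 0 0 0.56 0;0 0 0 0.63 0;0 0 0 0.68 0;0 0 0 0.7 0;0 0 0 0.7 0';  python3 -m jog '0 0 0 0 0;0 0 0 0 0'; python3 s.py
```

```text
time_s: 6.23
tcp_pos: [608.6, 270.1, 70.9]
ee_rot: [[0.477, 0.879, 0.002], [0.879, -0.477, 0.001], [0.001, 0.001, -1.0]]
force: [1.2, 2.2, -1.7]
grip_width: 15.9
finger_force: 30.0
t 6.23 tcp [608.6 270.1  70.9] yaw 61.48 tilt -1.0 w 15.9 ff 30.0 F [ 1.2  2.2 -1.7] q [-0.36  0.96 -0.25  1.55  0.34  0.68 -1.27]
time_s: 7.23
tcp_pos: [609.9, 270.2, 70.9]
ee_rot: [[-0.562, 0.827, 0.004], [0.827, 0.562, 0.002], [-0.001, 0.004, -1.0]]
force: [4.9, 2.2, -2.5]
grip_width: 15.9
finger_force: 30.0
time_s: 7.4
tcp_pos: [609.9, 270.2, 70.9]
ee_rot: [[-0.561, 0.828, 0.004], [0.828, 0.561, 0.002], [-0.001, 0.004, -1.0]]
force: [5.8, 2.4, -2.2]
grip_width: 15.6
finger_force: 30.0
t 7.4 tcp [609.9 270.2  70.9] yaw 124.11 tilt -1.0 w 15.6 ff 30.0 F [ 5.8  2.4 -2.2] q [-0.22  1.   -0.53  1.54  0.65  0.79 -0.42]
```

```bash
python3 -m jog '0 0 0 0.07 0;0 0 0 0.13 0;0 0 0 0.138 0;0 0 0 0.138 0;0 0 0 0.138 0;0 0 0 0.138 0'; python3 s.py
```

```text
time_s: 7.9
tcp_pos: [610.0, 270.4, 70.9]
ee_rot: [[-0.726, 0.688, 0.004], [0.688, 0.726, 0.002], [-0.002, 0.004, -1.0]]
force: [5.9, 3.0, -3.7]
grip_width: 15.3
finger_force: 30.0
t 7.9 tcp [610.  270.4  70.9] yaw 136.53 tilt -1.0 w 15.3 ff 30.0 F [ 5.9  3.  -3.7] q [-0.19  1.01 -0.59  1.53  0.71  0.81 -0.25]
```

```bash
python3 -m jog '0 0 0 0 0.6;0 0 0 0 0.6;0 0 0 0 0.6;0 0 0 0 0.6;0 0 0.08 0 0.6;0 0 0.16 0 0.6;0 0 0.24 0 0.6;0 0 0.32 0 0.6;0 0 0.32 0 0.6'
python3 -m jog '-0.05 -0.4 0 -0.9 0.6;-0.05 -0.4 0 -0.9 0.6;-0.05 -0.4 0 -0.9 0.6;-0.05 -0.4 0 -0.9 0.6;-0.05 -0.4 0 -0.9 0.6;-0.05 -0.4 0 -0.9 0.6;-0.05 -0.4 0 -0.9 0.6;-0.05 -0.4 0 -0.9 0.6;-0.05 -0.4 0 -0.9 0.6;-0.05 -0.4 0 -0.9 0.6;-0.05 -0.4 0 -0.9 0.6;-0.05 -0.4 0 -0.9 0.6'
python3 -m jog '-0.05 -0.22 0 -0.6 0.6;-0.05 -0.22 0 -0.6 0.6;-0.05 -0.22 0 -0.6 0.6;-0.05 -0.22 0 -0.6 0.6;-0.05 -0.22 0 -0.6 0.6;-0.05 -0.22 0 -0.6 0.6;-0.05 -0.22 0 -0.6 0.6;-0.05 -0.22 0 -0.6 0.6;-0.05 -0.22 0 -0.6 0.6'
python3 s.py
python3 - <<'E'
from h import *
p=shot('scene');q=shot('top')
cv2.imwrite('pics/ds3.png',p['image'][:,:,::-1]);cv2.imwrite('pics/dt3.png',q['image'][:,:,::-1])
i=q['image'][120:215,135:215,::-1];j=p['image'][225:310,275:360,::-1]
cv2.imwrite('pics/d3.png',np.hstack([cv2.resize(i,(400,400)),cv2.resize(j,(400,400))]))
E
```

```text
time_s: 8.65
tcp_pos: [610.6, 273.3, 239.6]
ee_rot: [[-0.726, 0.687, 0.012], [0.687, 0.726, 0.008], [-0.003, 0.014, -1.0]]
force: [0.7, 1.4, 0.6]
grip_width: 52.6
finger_force: 0.0
time_s: 9.65
tcp_pos: [582.1, 70.0, 230.6]
ee_rot: [[0.569, 0.822, -0.001], [0.822, -0.569, -0.001], [-0.001, -0.0, -1.0]]
force: [-0.2, 0.0, 0.0]
grip_width: 52.8
finger_force: 0.0
time_s: 10.4
tcp_pos: [557.2, -39.8, 230.6]
ee_rot: [[1.0, 0.027, -0.001], [0.027, -1.0, -0.0], [-0.001, 0.0, -1.0]]
force: [-0.5, -0.2, 0.4]
grip_width: 53.0
finger_force: 0.0
t 10.4 tcp [557.2 -39.8 230.6] yaw 1.54 tilt -1.0 w 53.0 ff 0.0 F [-0.5 -0.2  0.4] q [ 0.03  0.61 -0.07  1.78  0.06  0.75 -1.62]
```

View pics/d3.png

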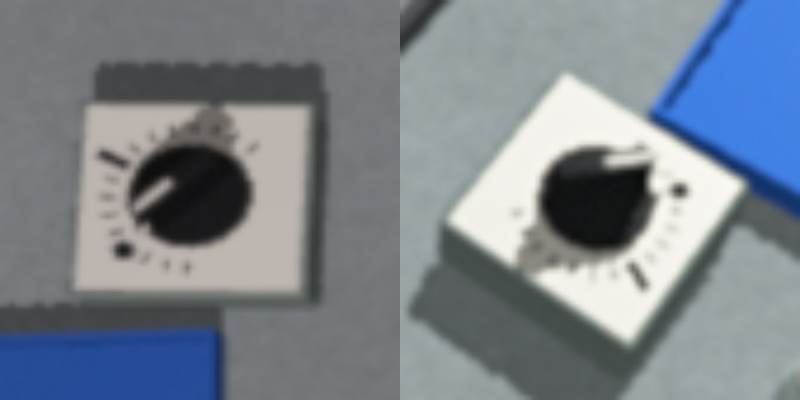

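The pointer now stands toward the spot: its white end is at about (135,212) in the top panel and (650,155) in the scene panel. I'll check this against projections of the model.

```bash
cat > e.py <<'E'
from h import *
c=np.array([608.4,270.8]);p=shot('top');q=shot('scene')
for b in (36,40,43.4,47,51):
    d=np.array([-np.cos(np.radians(b)),np.sin(np.radians(b))]);o=[]
    for r in (5,30):
        X=[*(c+r*d),102];u=proj(p,X);v=proj(q,X)
        o+=[np.round([(u[0]+.4-135)*5,(u[1]+.4-120)*4.21]),np.round([400+(v[0]+.4-275)*4.706,(v[1]+.4-225)*4.706])]
    print(b,*o)
E
python3 e.py
```

```text
36 [168. 185.] [614. 160.] [139. 214.] [653. 150.]
40 [167. 185.] [614. 161.] [136. 212.] [654. 153.]
43.4 [167. 184.] [614. 161.] [134. 211.] [655. 156.]
47 [167. 184.] [614. 162.] [132. 209.] [656. 159.]
51 [166. 184.] [614. 162.] [130. 206.] [656. 162.]
```

The dial is within a couple of degrees of the spot. Next is the first plug, at (557,-43).

```bash
python3 -m jog '0 -0.007 -0.08 0 0.75;0 -0.007 -0.16 0 0.75;0 -0.007 -0.24 0 0.75;0 -0.007 -0.3 0 0.75;0 -0.007 -0.336 0 0.75;0 -0.007 -0.336 0 0.75;0 -0.007 -0.336 0 0.75;0 -0.007 -0.336 0 0.75'; python3 s.py
python3 -m jog '0 0 0 0 0;0 0 0 0 0;0 0 0 0 0;0 0 0 0 0;0 0 0 0 0;0 0 0 0 0;0 0 0.05 0 0;0 0 0.12 0 0;0 0 0.2 0 0;0 0 0.28 0 0;0 0 0.3 0 0;0 0 0.3 0 0'; python3 s.py
python3 - <<'E'
from h import *
p=shot('top')
for r in arm.outline_of(p,'tote')[:2]: print(r['uv'],r['p'],r['region'].sum(),[np.round(atz(p,c,70)[:2]) for c in cv2.boxPoints(cv2.minAreaRect(np.argwhere(r['region'])[:,::-1].astype(np.float32)))])
E
```

```text
time_s: 11.27
tcp_pos: [558.6, -43.6, 63.9]
ee_rot: [[1.0, 0.029, 0.002], [0.029, -1.0, 0.0], [0.002, -0.0, -1.0]]
force: [-0.1, 0.3, -0.5]
grip_width: 66.1
finger_force: 0.0
t 11.27 tcp [558.6 -43.6  63.9] yaw 1.64 tilt -1.0 w 66.1 ff 0.0 F [-0.1  0.3 -0.5] q [ 0.02  0.87 -0.05  1.89  0.1   0.38 -1.64]
time_s: 12.27
tcp_pos: [559.7, -43.7, 215.9]
ee_rot: [[1.0, 0.028, 0.007], [0.028, -1.0, -0.0], [0.007, 0.0, -1.0]]
force: [-0.6, 0.9, -2.1]
grip_width: 37.4
finger_force: 30.0
t 12.27 tcp [559.7 -43.7 215.9] yaw 1.6 tilt -1.0 w 37.4 ff 30.0 F [-0.6  0.9 -2.1] q [ 0.04  0.63 -0.08  1.8   0.07  0.71 -1.61]
[393.0, 242.4] 0.88 6431 [array([ 308., -221.]), array([ 520., -239.]), array([ 507., -481.]), array([ 296., -456.])]
[424.5, 169.2] 0.47 1157 [array([ 627., -379.]), array([ 686., -490.]), array([ 604., -527.]), array([ 546., -417.])]
```

```bash
python3 -m jog '-0.03 -0.074 0 0 0;-0.06 -0.148 0 0 0;-0.09 -0.222 0 0 0;-0.12 -0.3 0 0 0;-0.15 -0.37 0 0 0;-0.18 -0.45 0 0 0;-0.206 -0.518 0 0 0;-0.206 -0.518 0 0 0;-0.206 -0.518 0 0 0;-0.206 -0.518 -0.07 0 0;-0.206 -0.518 -0.14 0 0;-0.206 -0.518 -0.14 0 0'; python3 s.py
```

```text
time_s: 13.37
tcp_pos: [451.0, -297.9, 136.2]
ee_rot: [[0.999, 0.031, -0.012], [0.032, -0.999, 0.008], [-0.011, -0.009, -1.0]]
force: [-0.3, 0.5, -1.0]
grip_width: 37.3
finger_force: 30.0
t 13.37 tcp [ 451.  -297.9  136.2] yaw 1.81 tilt -0.9999 w 37.3 ff 30.0 F [-0.3  0.5 -1. ] q [ 0.56  0.73 -0.11  1.9   0.14  0.52 -1.18]
```

```bash
cat > tt.py <<'E'
import sys
from h import *
for n in ['top','scene']:
  p=shot(n)
  for t,z in (('tote',70),('tray',30)):
    for r in arm.outline_of(p,t)[:1]: print(n,t,np.round(r['uv']),round(r['p'],2),r['region'].sum(),[np.round(atz(p,c,z)[:2]).tolist() for c in cv2.boxPoints(cv2.minAreaRect(np.argwhere(r['region'])[:,::-1].astype(np.float32)))])
  if len(sys.argv)>1: cv2.imwrite(f'pics/{sys.argv[1]}{n}.png',p['image'][:,:,::-1])
E
python3 tt.py A
```

```text
top tote [373. 257.] 0.79 2382 [[314.0, -219.0], [519.0, -247.0], [501.0, -413.0], [298.0, -381.0]]
top tray [138. 237.] 0.6 5411 [[505.0, 487.0], [519.0, 253.0], [319.0, 234.0], [305.0, 462.0]]
scene tote [207. 141.] 0.83 2565 [[520.0, -478.0], [221.0, -484.0], [336.0, -192.0], [599.0, -208.0]]
scene tray [375. 246.] 0.73 4483 [[542.0, 258.0], [312.0, 224.0], [309.0, 462.0], [526.0, 475.0]]
```

View pics/Ascene.png

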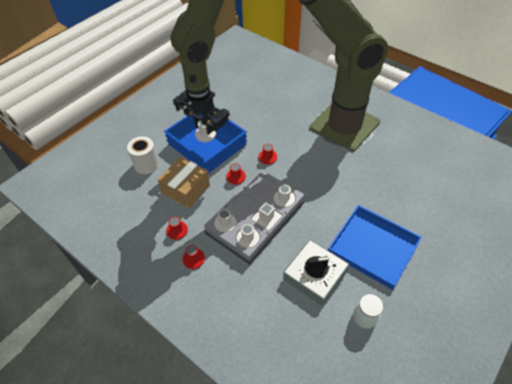

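The scene shows the plug held over the tote at about (205,130). Now lower and release.

```bash
python3 -m jog '0.006 0 -0.07 0 0;0.006 0 -0.13 0 0;0.006 0 -0.17 0 0;0.006 0 -0.195 0 0;0.006 0 -0.195 0 0;0.006 0 -0.195 0 0;0.006 0 -0.195 0 0'; python3 s.py
python3 -m jog '0 0 0 0 0.6;0 0 0 0 0.6;0 0 0 0 0.6;0 0 0 0 0.6;0 0 0.07 0 0.6;0 0 0.15 0 0.6;0 0 0.23 0 0.6;0 0 0.31 0 0.6;0 0 0.35 0 0.7;0 0 0.35 0 0.75'; python3 s.py
```

```text
time_s: 14.25
tcp_pos: [458.7, -303.2, 46.8]
ee_rot: [[1.0, 0.028, 0.002], [0.028, -1.0, -0.001], [0.002, 0.002, -1.0]]
force: [-0.4, 0.1, -0.7]
grip_width: 37.5
finger_force: 30.0
t 14.25 tcp [ 458.7 -303.2   46.8] yaw 1.61 tilt -1.0 w 37.5 ff 30.0 F [-0.4  0.1 -0.7] q [ 0.54  0.89 -0.07  1.93  0.16  0.32 -1.2 ]
time_s: 15.08
tcp_pos: [460.2, -304.1, 225.4]
ee_rot: [[1.0, 0.028, 0.009], [0.028, -1.0, -0.005], [0.009, 0.005, -1.0]]
force: [-0.5, -0.8, 0.0]
grip_width: 64.0
finger_force: 0.0
t 15.08 tcp [ 460.2 -304.1  225.4] yaw 1.59 tilt -0.9999 w 64.0 ff 0.0 F [-0.5 -0.8  0. ] q [ 0.58  0.6  -0.13  1.82  0.11  0.72 -1.16]
```

```bash
python3 -m jog '0.384 0.52 0 0 0.75;0.384 0.52 0 0 0.75;0.384 0.52 0 0 0.75;0.384 0.52 0 0 0.75;0.384 0.52 0 0 0.75;0.384 0.52 0 0 0.75;0.384 0.52 0 0 0.75;0.384 0.52 0 0 0.75;0.384 0.52 0 0 0.75;0.384 0.52 0 0 0.75;0.384 0.52 0 0 0.75;0.384 0.52 0 0 0.75'; python3 s.py
python3 - <<'E'
from h import *
p=shot('top')
i=cv2.resize(p['image'][90:330,70:470,::-1],(800,480),interpolation=cv2.INTER_CUBIC);cv2.imwrite('pics/t4.png',i)
E
```

```text
time_s: 16.08
tcp_pos: [648.4, -44.9, 219.6]
ee_rot: [[1.0, 0.026, -0.002], [0.026, -1.0, -0.002], [-0.002, 0.002, -1.0]]
force: [0.5, -0.9, -0.0]
grip_width: 65.9
finger_force: 0.0
t 16.08 tcp [648.4 -44.9 219.6] yaw 1.47 tilt -1.0 w 65.9 ff 0.0 F [ 0.5 -0.9 -0. ] q [ 0.04  0.74 -0.08  1.51  0.07  0.9  -1.61]
```

View pics/t4.png

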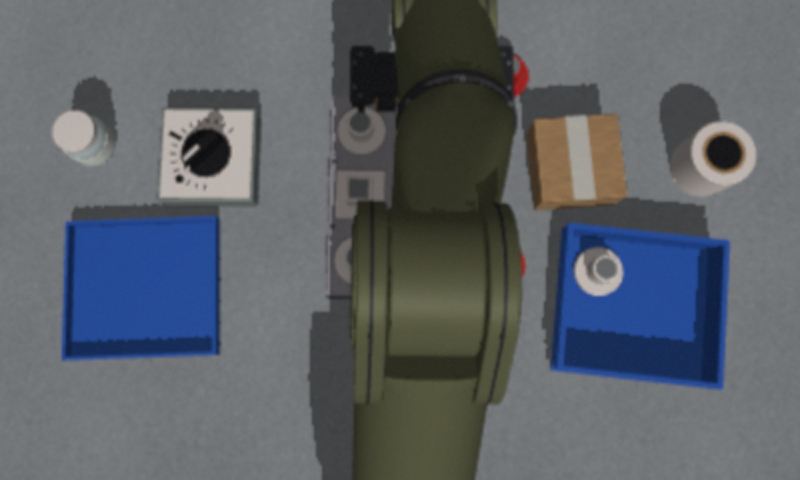

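The first plug stands upright in the tote at (599,270). Next is plug 2, at (651,-44).

```bash
python3 -m jog '0.004 0.002 -0.08 0 0.75;0.004 0.002 -0.16 0 0.75;0.004 0.002 -0.24 0 0.75;0.004 0.002 -0.29 0 0.75;0.004 0.002 -0.314 0 0.75;0.004 0.002 -0.314 0 0.75;0.004 0.002 -0.314 0 0.75;0.004 0.002 -0.314 0 0.75'; python3 s.py
python3 -m jog '0 0 0 0 0;0 0 0 0 0;0 0 0 0 0;0 0 0 0 0;0 0 0 0 0;0 0 0 0 0;0 0 0.05 0 0;0 0 0.12 0 0;0 0 0.2 0 0;0 0 0.28 0 0;0 0 0.3 0 0;0 0 0.3 0 0'; python3 s.py
```

```text
time_s: 16.8
tcp_pos: [653.3, -42.1, 65.4]
ee_rot: [[1.0, 0.027, 0.004], [0.027, -1.0, -0.0], [0.004, 0.0, -1.0]]
force: [0.2, 0.1, -0.1]
grip_width: 66.3
finger_force: 0.0
t 16.8 tcp [653.3 -42.1  65.4] yaw 1.57 tilt -1.0 w 66.3 ff 0.0 F [ 0.2  0.1 -0.1] q [ 0.03  0.95 -0.07  1.59  0.1   0.6  -1.63]
time_s: 17.8
tcp_pos: [654.0, -41.5, 217.0]
ee_rot: [[1.0, 0.028, 0.008], [0.028, -1.0, -0.0], [0.008, 0.0, -1.0]]
force: [0.8, -0.3, -1.0]
grip_width: 37.2
finger_force: 30.0
t 17.8 tcp [654.  -41.5 217. ] yaw 1.61 tilt -1.0 w 37.2 ff 30.0 F [ 0.8 -0.3 -1. ] q [ 0.04  0.75 -0.08  1.5   0.07  0.89 -1.61]
```

```bash
python3 -m jog '-0.406 -0.722 0 0 0;-0.406 -0.722 0 0 0;-0.406 -0.722 0 0 0;-0.406 -0.722 0 0 0;-0.406 -0.722 0 0 0;-0.406 -0.722 0 0 0;-0.406 -0.722 0 0 0;-0.406 -0.722 0 0 0;-0.406 -0.722 0 0 0;-0.406 -0.722 0 0 0;-0.406 -0.722 0 0 0;-0.406 -0.722 0 0 0'; python3 -m jog '0 0 -0.07 0 0;0 0 -0.14 0 0;0 0 -0.14 0 0;0 0 -0.14 0 0'; python3 s.py; python3 tt.py
```

```text
time_s: 18.8
tcp_pos: [444.8, -404.9, 210.7]
ee_rot: [[1.0, 0.022, -0.005], [0.022, -1.0, 0.001], [-0.005, -0.001, -1.0]]
force: [0.5, 0.9, -1.4]
grip_width: 37.4
finger_force: 30.0
time_s: 19.13
tcp_pos: [447.9, -399.6, 140.9]
ee_rot: [[1.0, 0.031, -0.005], [0.031, -1.0, 0.005], [-0.005, -0.005, -1.0]]
force: [0.6, 0.0, -0.1]
grip_width: 37.1
finger_force: 30.0
t 19.13 tcp [ 447.9 -399.6  140.9] yaw 1.76 tilt -1.0 w 37.1 ff 30.0 F [ 0.6  0.  -0.1] q [ 0.73  0.78 -0.13  1.72  0.15  0.65 -1.03]
top tote [386. 255.] 0.68 4669 [[313.0, -218.0], [518.0, -241.0], [499.0, -484.0], [295.0, -455.0]]
top tray [173. 167.] 0.73 2504 [[531.0, 342.0], [679.0, 353.0], [683.0, 198.0], [535.0, 189.0]]
scene tote [208. 138.] 0.84 2992 [[522.0, -474.0], [224.0, -479.0], [337.0, -193.0], [600.0, -211.0]]
scene tray [372. 245.] 0.77 4313 [[540.0, 259.0], [315.0, 228.0], [315.0, 463.0], [527.0, 474.0]]
```

Tote has not moved. Lower by about 102 mm and release.

```bash
python3 -m jog '0.002 -0.004 -0.07 0 0;0.002 -0.004 -0.13 0 0;0.002 -0.004 -0.18 0 0;0.002 -0.004 -0.208 0 0;0.002 -0.004 -0.208 0 0;0.002 -0.004 -0.208 0 0;0.002 -0.004 -0.208 0 0'; python3 s.py
python3 -m jog '0 0 0 0 0.6;0 0 0 0 0.6;0 0 0 0 0.6;0 0 0 0 0.6;0 0 0.07 0 0.6;0 0 0.15 0 0.6;0 0 0.23 0 0.6;0 0 0.31 0 0.6;0 0 0.36 0 0.7;0 0 0.36 0 0.75'
python3 -m jog '0.4 0.898 0 0 0.75;0.4 0.898 0 0 0.75;0.4 0.898 0 0 0.75;0.4 0.898 0 0 0.75;0.4 0.898 0 0 0.75;0.4 0.898 0 0 0.75;0.4 0.898 0 0 0.75;0.4 0.898 0 0 0.75;0.4 0.898 0 0 0.75;0.4 0.898 0 0 0.75;0.4 0.898 0 0 0.75;0.4 0.898 0 0 0.75'; python3 -m jog '0 0 0 0 0.75;0 0 0 0 0.75'; python3 s.py
```

```text
time_s: 20.02
tcp_pos: [450.7, -405.4, 40.9]
ee_rot: [[1.0, 0.028, 0.002], [0.028, -1.0, -0.002], [0.002, 0.002, -1.0]]
force: [-0.5, 0.2, -1.4]
grip_width: 36.9
finger_force: 30.0
t 20.02 tcp [ 450.7 -405.4   40.9] yaw 1.61 tilt -1.0 w 36.9 ff 30.0 F [-0.5  0.2 -1.4] q [ 0.71  0.94 -0.1   1.75  0.18  0.45 -1.05]
time_s: 20.85
tcp_pos: [452.6, -406.8, 225.7]
ee_rot: [[1.0, 0.028, 0.01], [0.028, -1.0, -0.007], [0.009, 0.008, -1.0]]
force: [0.4, 0.3, -0.6]
grip_width: 64.2
finger_force: 0.0
time_s: 21.85
tcp_pos: [650.0, 48.8, 218.7]
ee_rot: [[1.0, 0.031, -0.0], [0.031, -1.0, 0.002], [-0.0, -0.002, -1.0]]
force: [0.2, -1.1, -0.5]
grip_width: 66.1
finger_force: 0.0
time_s: 22.02
tcp_pos: [649.4, 47.7, 218.3]
ee_rot: [[0.999, 0.033, -0.001], [0.033, -0.999, 0.001], [-0.001, -0.001, -1.0]]
force: [-0.4, -1.4, -0.5]
grip_width: 66.3
finger_force: 0.0
t 22.02 tcp [649.4  47.7 218.3] yaw 1.91 tilt -1.0 w 66.3 ff 0.0 F [-0.4 -1.4 -0.5] q [-0.1   0.74 -0.08  1.5   0.07  0.9  -1.74]
```

```bash
python3 -m jog '0.002 -0.002 -0.08 0 0.75;0.002 -0.002 -0.16 0 0.75;0.002 -0.002 -0.24 0 0.75;0.002 -0.002 -0.29 0 0.75;0.002 -0.002 -0.312 0 0.75;0.002 -0.002 -0.312 0 0.75;0.002 -0.002 -0.312 0 0.75;0.002 -0.002 -0.312 0 0.75'; python3 s.py
python3 -m jog '0 0 0 0 0;0 0 0 0 0;0 0 0 0 0;0 0 0 0 0;0 0 0 0 0;0 0 0 0 0;0 0 0.05 0 0;0 0 0.12 0 0;0 0 0.2 0 0;0 0 0.28 0 0;0 0 0.3 0 0;0 0 0.3 0 0'; python3 s.py; python3 tt.py
```

```text
time_s: 22.68
tcp_pos: [652.2, 42.9, 65.3]
ee_rot: [[1.0, 0.027, 0.004], [0.027, -1.0, -0.0], [0.004, 0.0, -1.0]]
force: [-0.2, -1.1, 0.8]
grip_width: 66.1
finger_force: 0.0
t 22.68 tcp [652.2  42.9  65.3] yaw 1.57 tilt -1.0 w 66.1 ff 0.0 F [-0.2 -1.1  0.8] q [-0.1   0.95 -0.06  1.6   0.09  0.6  -1.76]
time_s: 23.68
tcp_pos: [652.9, 42.9, 216.9]
ee_rot: [[1.0, 0.027, 0.007], [0.027, -1.0, -0.0], [0.007, 0.0, -1.0]]
force: [0.0, -0.0, -1.4]
grip_width: 37.1
finger_force: 30.0
t 23.68 tcp [652.9  42.9 216.9] yaw 1.57 tilt -1.0 w 37.1 ff 30.0 F [ 0.  -0.  -1.4] q [-0.1   0.75 -0.08  1.5   0.07  0.89 -1.74]
top tote [392. 251.] 0.61 5498 [[310.0, -218.0], [519.0, -240.0], [499.0, -487.0], [293.0, -458.0]]
top tray [138. 237.] 0.61 5435 [[504.0, 490.0], [519.0, 253.0], [320.0, 233.0], [305.0, 464.0]]
scene tote [199. 138.] 0.63 2169 [[515.0, -480.0], [284.0, -462.0], [402.0, -199.0], [606.0, -230.0]]
scene tray [371. 245.] 0.64 4331 [[540.0, 258.0], [315.0, 225.0], [313.0, 463.0], [525.0, 475.0]]
```

```bash
python3 -m jog '-0.578 -0.68 0 0 0;-0.578 -0.68 0 0 0;-0.578 -0.68 0 0 0;-0.578 -0.68 0 0 0;-0.578 -0.68 0 0 0;-0.578 -0.68 0 0 0;-0.578 -0.68 0 0 0;-0.578 -0.68 0 0 0;-0.578 -0.68 0 0 0;-0.578 -0.68 0 0 0;-0.578 -0.68 0 0 0;-0.578 -0.68 0 0 0'; python3 -m jog '0 0 -0.07 0 0;0 0 -0.14 0 0;0 0 -0.14 0 0;0 0 -0.14 0 0'; python3 s.py; python3 tt.py
```

```text
time_s: 24.98
tcp_pos: [355.2, -301.9, 212.2]
ee_rot: [[1.0, 0.016, -0.006], [0.016, -1.0, -0.002], [-0.006, 0.001, -1.0]]
force: [0.6, 1.3, -1.3]
grip_width: 37.3
finger_force: 30.0
time_s: 25.32
tcp_pos: [360.6, -295.2, 141.8]
ee_rot: [[1.0, 0.029, -0.005], [0.029, -1.0, 0.003], [-0.004, -0.003, -1.0]]
force: [-0.1, -0.3, -0.4]
grip_width: 37.3
finger_force: 30.0
t 25.32 tcp [ 360.6 -295.2  141.8] yaw 1.67 tilt -1.0 w 37.3 ff 30.0 F [-0.1 -0.3 -0.4] q [ 0.66  0.66 -0.11  2.12  0.19  0.37 -1.15]
top tote [386. 223.] 0.66 2357 [[314.0, -216.0], [520.0, -241.0], [499.0, -477.0], [295.0, -446.0]]
top tray [138. 235.] 0.56 5491 [[508.0, 487.0], [519.0, 252.0], [315.0, 235.0], [304.0, 463.0]]
scene tote [205. 137.] 0.69 2813 [[520.0, -476.0], [226.0, -481.0], [340.0, -191.0], [599.0, -208.0]]
scene tray [374. 247.] 0.63 4480 [[544.0, 260.0], [317.0, 223.0], [308.0, 463.0], [523.0, 479.0]]
```

```bash
python3 -m jog '0.004 -0.002 -0.07 0 0;0.004 -0.002 -0.13 0 0;0.004 -0.002 -0.18 0 0;0.004 -0.002 -0.21 0 0;0.004 -0.002 -0.21 0 0;0.004 -0.002 -0.21 0 0;0.004 -0.002 -0.21 0 0'; python3 s.py
python3 -m jog '0 0 0 0 0.6;0 0 0 0 0.6;0 0 0 0 0.6;0 0 0 0 0.6;0 0 0.07 0 0.6;0 0 0.15 0 0.6;0 0 0.23 0 0.6;0 0 0.31 0 0.6;0 0 0.36 0 0.7;0 0 0.36 0 0.75'
python3 -m jog '0.19 0.685 0 0 0.75;0.19 0.685 0 0 0.75;0.19 0.685 0 0 0.75;0.19 0.685 0 0 0.75;0.19 0.685 0 0 0.75;0.19 0.685 0 0 0.75;0.19 0.685 0 0 0.75;0.19 0.685 0 0 0.75;0.19 0.685 0 0 0.75;0.19 0.685 0 0 0.75;0.19 0.685 0 0 0.75;0.19 0.685 0 0 0.75'; python3 -m jog '0 0 0 0 0.75;0 0 0 0 0.75'; python3 s.py
python3 tt.py
python3 - <<'E'
from h import *
p=shot('top')
i=cv2.resize(p['image'][90:330,70:470,::-1],(800,480),interpolation=cv2.INTER_CUBIC);cv2.imwrite('pics/t5.png',i)
E
```

```text
time_s: 26.2
tcp_pos: [364.3, -298.0, 39.5]
ee_rot: [[1.0, 0.028, 0.002], [0.028, -1.0, -0.001], [0.002, 0.001, -1.0]]
force: [0.6, -0.2, -0.8]
grip_width: 37.1
finger_force: 30.0
t 26.2 tcp [ 364.3 -298.    39.5] yaw 1.62 tilt -1.0 w 37.1 ff 30.0 F [ 0.6 -0.2 -0.8] q [ 0.61  0.87 -0.03  2.16  0.23  0.11 -1.18]
time_s: 27.03
tcp_pos: [365.9, -299.3, 223.3]
ee_rot: [[1.0, 0.028, 0.009], [0.028, -1.0, -0.006], [0.008, 0.006, -1.0]]
force: [0.3, -1.1, -0.1]
grip_width: 64.4
finger_force: 0.0
time_s: 28.03
tcp_pos: [457.7, 43.6, 217.7]
ee_rot: [[1.0, 0.027, -0.002], [0.027, -1.0, -0.001], [-0.002, 0.001, -1.0]]
force: [-0.6, 0.1, 0.1]
grip_width: 65.9
finger_force: 0.0
time_s: 28.2
tcp_pos: [458.1, 43.1, 218.1]
ee_rot: [[1.0, 0.025, -0.001], [0.025, -1.0, -0.001], [-0.001, 0.001, -1.0]]
force: [-0.2, 0.3, -0.9]
grip_width: 66.1
finger_force: 0.0
t 28.2 tcp [458.1  43.1 218.1] yaw 1.44 tilt -1.0 w 66.1 ff 0.0 F [-0.2  0.3 -0.9] q [-0.14  0.51 -0.09  2.07  0.08  0.56 -1.83]
top tote [394. 249.] 0.76 5096 [[306.0, -221.0], [520.0, -237.0], [509.0, -480.0], [296.0, -456.0]]
top tray [136. 238.] 0.96 5409 [[504.0, 487.0], [519.0, 251.0], [320.0, 231.0], [305.0, 462.0]]
scene tote [204. 135.] 0.83 2878 [[530.0, -470.0], [253.0, -533.0], [323.0, -201.0], [571.0, -170.0]]
scene tray [372. 248.] 0.76 4434 [[542.0, 257.0], [311.0, 222.0], [307.0, 463.0], [525.0, 476.0]]
```

View pics/t5.png

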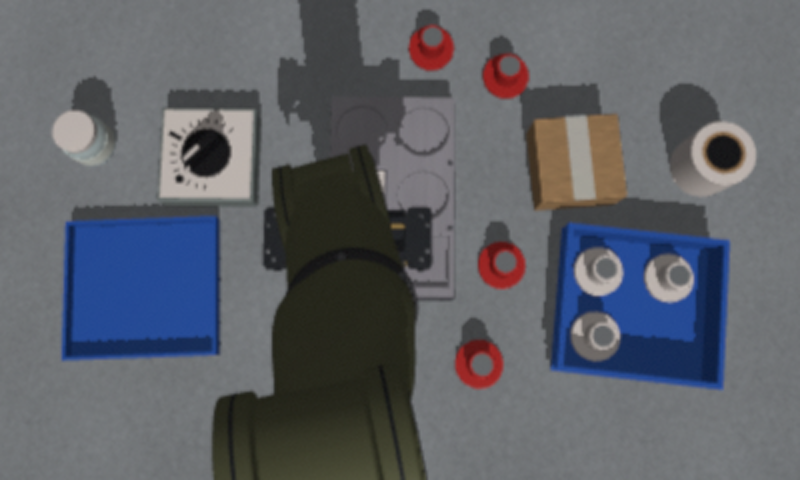

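Three plugs stand upright in the tote, at (599,270), (669,277) and (596,336). The dial still points at the spot and the nearby square cavity is empty. Now the fourth plug.

```bash
python3 -m jog '0 0 -0.08 0 0.75;0 0 -0.16 0 0.75;0 0 -0.24 0 0.75;0 0 -0.29 0 0.75;0 0 -0.31 0 0.75;0 0 -0.31 0 0.75;0 0 -0.31 0 0.75;0 0 -0.31 0 0.75'; python3 s.py
python3 -m jog '0 0 0 0 0;0 0 0 0 0;0 0 0 0 0;0 0 0 0 0;0 0 0 0 0;0 0 0 0 0;0 0 0.05 0 0;0 0 0.12 0 0;0 0 0.2 0 0;0 0 0.28 0 0;0 0 0.3 0 0;0 0 0.3 0 0'; python3 s.py; python3 tt.py
```

```text
time_s: 29.22
tcp_pos: [459.6, 45.1, 64.6]
ee_rot: [[1.0, 0.028, 0.003], [0.028, -1.0, 0.0], [0.003, -0.0, -1.0]]
force: [0.2, -0.7, 0.7]
grip_width: 65.7
finger_force: 0.0
t 29.22 tcp [459.6  45.1  64.6] yaw 1.61 tilt -1.0 w 65.7 ff 0.0 F [ 0.2 -0.7  0.7] q [-0.18  0.82 -0.03  2.18  0.14  0.14 -1.88]
time_s: 30.22
tcp_pos: [460.3, 45.2, 216.1]
ee_rot: [[1.0, 0.028, 0.007], [0.028, -1.0, 0.001], [0.007, -0.001, -1.0]]
force: [0.2, -0.0, -2.2]
grip_width: 37.5
finger_force: 30.0
t 30.22 tcp [460.3  45.2 216.1] yaw 1.59 tilt -1.0 w 37.5 ff 30.0 F [ 0.2 -0.  -2.2] q [-0.13  0.52 -0.1   2.07  0.09  0.55 -1.84]
top tote [395. 247.] 0.76 5205 [[313.0, -216.0], [521.0, -240.0], [500.0, -487.0], [295.0, -457.0]]
top tray [136. 237.] 0.78 5409 [[509.0, 481.0], [516.0, 253.0], [312.0, 240.0], [306.0, 462.0]]
scene tote [207. 132.] 0.6 2728 [[538.0, -462.0], [275.0, -542.0], [322.0, -207.0], [559.0, -162.0]]
scene tray [372. 246.] 0.59 4522 [[544.0, 257.0], [313.0, 222.0], [309.0, 462.0], [527.0, 475.0]]
```

```bash
python3 -m jog '-0.204 -0.884 0 0 0;-0.204 -0.884 0 0 0;-0.204 -0.884 0 0 0;-0.204 -0.884 0 0 0;-0.204 -0.884 0 0 0;-0.204 -0.884 0 0 0;-0.204 -0.884 0 0 0;-0.204 -0.884 0 0 0;-0.204 -0.884 0 0 0;-0.204 -0.884 0 0 0;-0.204 -0.884 0 0 0;-0.204 -0.884 0 0 0'; python3 -m jog '0 0 -0.07 0 0;0 0 -0.12 0 0;0 0 -0.12 0 0;0 0 -0.12 0 0'; python3 s.py; python3 tt.py
```

```text
time_s: 31.52
tcp_pos: [352.0, -406.0, 211.8]
ee_rot: [[1.0, 0.016, -0.003], [0.016, -1.0, -0.005], [-0.003, 0.005, -1.0]]
force: [-0.7, 0.3, -2.0]
grip_width: 37.3
finger_force: 30.0
time_s: 31.85
tcp_pos: [355.7, -395.7, 151.6]
ee_rot: [[1.0, 0.029, -0.004], [0.029, -1.0, 0.004], [-0.003, -0.004, -1.0]]
force: [1.8, -0.1, -0.2]
grip_width: 37.1
finger_force: 30.0
t 31.85 tcp [ 355.7 -395.7  151.6] yaw 1.65 tilt -1.0 w 37.1 ff 30.0 F [ 1.8 -0.1 -0.2] q [ 0.85  0.7  -0.17  1.92  0.21  0.54 -1.  ]
top tote [386. 239.] 0.63 3818 [[312.0, -218.0], [519.0, -240.0], [500.0, -484.0], [295.0, -455.0]]
top tray [139. 238.] 0.81 5393 [[512.0, 481.0], [519.0, 253.0], [312.0, 240.0], [306.0, 462.0]]
scene tote [205. 134.] 0.98 2753 [[550.0, -455.0], [293.0, -552.0], [315.0, -209.0], [550.0, -149.0]]
scene tray [374. 246.] 0.6 4370 [[541.0, 258.0], [314.0, 223.0], [309.0, 463.0], [523.0, 477.0]]
```

```bash
python3 -m jog '0.004 -0.002 -0.07 0 0;0.004 -0.002 -0.14 0 0;0.004 -0.002 -0.2 0 0;0.004 -0.002 -0.228 0 0;0.004 -0.002 -0.228 0 0;0.004 -0.002 -0.228 0 0;0.004 -0.002 -0.228 0 0'; python3 s.py
python3 -m jog '0 0 0 0 0.6;0 0 0 0 0.6;0 0 0 0 0.6;0 0 0 0 0.6;0 0 0.07 0 0.6;0 0 0.15 0 0.6;0 0 0.23 0 0.6;0 0 0.31 0 0.6;0 0 0.36 0 0.7;0 0 0.36 0 0.75'
python3 -m jog '0.396 0.886 0 0 0.75;0.396 0.886 0 0 0.75;0.396 0.886 0 0 0.75;0.396 0.886 0 0 0.75;0.396 0.886 0 0 0.75;0.396 0.886 0 0 0.75;0.396 0.886 0 0 0.75;0.396 0.886 0 0 0.75;0.396 0.886 0 0 0.75;0.396 0.886 0 0 0.75;0.396 0.886 0 0 0.75;0.396 0.886 0 0 0.75'; python3 -m jog '0 0 0 0 0.75;0 0 0 0 0.75'; python3 s.py;python3 tt.py
python3 - <<'E'
from h import *
p=shot('top')
i=cv2.resize(p['image'][90:330,70:470,::-1],(800,480),interpolation=cv2.INTER_CUBIC);cv2.imwrite('pics/t6.png',i)
E
```

```text
time_s: 32.73
tcp_pos: [359.5, -398.8, 40.6]
ee_rot: [[1.0, 0.028, 0.002], [0.028, -1.0, -0.002], [0.002, 0.002, -1.0]]
force: [0.4, 0.8, -1.2]
grip_width: 37.4
finger_force: 30.0
t 32.73 tcp [ 359.5 -398.8   40.6] yaw 1.62 tilt -1.0 w 37.4 ff 30.0 F [ 0.4  0.8 -1.2] q [ 0.81  0.9  -0.1   1.97  0.26  0.29 -1.05]
time_s: 33.57
tcp_pos: [361.0, -400.3, 225.0]
ee_rot: [[1.0, 0.028, 0.008], [0.028, -1.0, -0.008], [0.008, 0.008, -1.0]]
force: [0.9, 0.2, 0.3]
grip_width: 64.0
finger_force: 0.0
time_s: 34.57
tcp_pos: [557.4, 50.4, 218.7]
ee_rot: [[0.999, 0.033, 0.0], [0.033, -0.999, 0.002], [0.0, -0.002, -1.0]]
force: [-0.2, 0.7, 0.2]
grip_width: 66.3
finger_force: 0.0
time_s: 34.73
tcp_pos: [556.3, 47.0, 218.4]
ee_rot: [[0.999, 0.032, -0.001], [0.032, -0.999, 0.0], [-0.001, -0.0, -1.0]]
force: [-0.4, -0.7, 0.4]
grip_width: 66.0
finger_force: 0.0
t 34.73 tcp [556.3  47.  218.4] yaw 1.85 tilt -1.0 w 66.0 ff 0.0 F [-0.4 -0.7  0.4] q [-0.09  0.63 -0.13  1.79  0.11  0.73 -1.82]
top tote [391. 246.] 0.75 4364 [[311.0, -219.0], [518.0, -240.0], [500.0, -483.0], [295.0, -455.0]]
top tray [138. 237.] 0.57 5332 [[509.0, 481.0], [516.0, 253.0], [312.0, 240.0], [306.0, 462.0]]
scene tote [204. 137.] 0.78 2411 [[545.0, -454.0], [288.0, -544.0], [317.0, -233.0], [553.0, -176.0]]
scene tray [372. 247.] 0.81 4385 [[546.0, 259.0], [318.0, 223.0], [311.0, 461.0], [525.0, 476.0]]
```

View pics/t6.png

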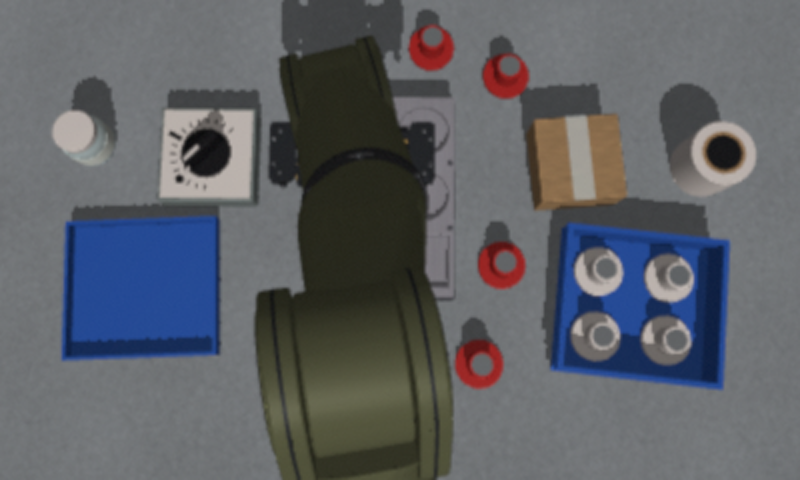

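All four plugs stand in the tote. Next is the plate.

```bash
python3 -m jog '0 -0.003 -0.08 -0.005 0.75;0 -0.003 -0.16 -0.005 0.75;0 -0.003 -0.24 -0.005 0.75;0 -0.003 -0.29 -0.005 0.75;0 -0.003 -0.31 -0.005 0.75;0 -0.003 -0.31 -0.005 0.75;0 -0.003 -0.31 -0.005 0.75;0 -0.003 -0.31 -0.005 0.75'; python3 s.py
python3 -m jog '0 0 0 0 0;0 0 0 0 0;0 0 0 0 0;0 0 0 0 0;0 0 0 0 0;0 0 0 0 0;0 0 0.05 0 0;0 0 0.12 0 0;0 0 0.2 0 0;0 0 0.28 0 0;0 0 0.3 0 0;0 0 0.3 0 0'; python3 s.py; python3 tt.py
```

```text
time_s: 35.75
tcp_pos: [558.0, 43.4, 66.0]
ee_rot: [[1.0, 0.02, 0.003], [0.02, -1.0, 0.0], [0.003, -0.0, -1.0]]
force: [0.6, 0.2, 0.7]
grip_width: 66.3
finger_force: 0.0
t 35.75 tcp [558.   43.4  66. ] yaw 1.14 tilt -1.0 w 66.3 ff 0.0 F [0.6 0.2 0.7] q [-0.11  0.86 -0.08  1.89  0.16  0.39 -1.86]
time_s: 36.75
tcp_pos: [558.5, 43.4, 217.2]
ee_rot: [[1.0, 0.02, 0.006], [0.02, -1.0, 0.001], [0.006, -0.0, -1.0]]
force: [0.1, -0.5, -2.0]
grip_width: 35.8
finger_force: 30.0
t 36.75 tcp [558.5  43.4 217.2] yaw 1.14 tilt -1.0 w 35.8 ff 30.0 F [ 0.1 -0.5 -2. ] q [-0.08  0.63 -0.13  1.8   0.11  0.72 -1.82]
top tote [393. 247.] 0.71 4406 [[307.0, -222.0], [516.0, -240.0], [503.0, -480.0], [295.0, -455.0]]
top tray [140. 236.] 0.57 5299 [[509.0, 478.0], [516.0, 253.0], [315.0, 240.0], [309.0, 459.0]]
scene tote [204. 137.] 0.61 2591 [[539.0, -463.0], [271.0, -539.0], [320.0, -225.0], [563.0, -181.0]]
```

```bash
python3 -m jog '-0.29 0.63 0 0.2 0;-0.29 0.63 0 0.2 0;-0.29 0.63 0 0.2 0;-0.29 0.63 0 0.2 0;-0.29 0.63 0 0.2 0;-0.29 0.63 0 0.2 0;-0.29 0.63 0 0.2 0;-0.29 0.63 0 0.2 0;-0.29 0.63 0 0.2 0;-0.29 0.63 0 0.2 0;-0.29 0.63 0 0.2 0;-0.29 0.63 0 0.2 0'; python3 -m jog '0 0 -0.07 0 0;0 0 -0.14 0 0;0 0 -0.14 0 0;0 0 -0.14 0 0'; python3 s.py; python3 tt.py
```

```text
time_s: 38.05
tcp_pos: [412.2, 356.5, 213.3]
ee_rot: [[0.945, 0.327, -0.001], [0.327, -0.945, -0.003], [-0.002, 0.002, -1.0]]
force: [-0.4, -1.1, -1.1]
grip_width: 36.4
finger_force: 30.0
time_s: 38.38
tcp_pos: [411.6, 355.7, 143.1]
ee_rot: [[0.945, 0.326, -0.003], [0.326, -0.945, -0.004], [-0.004, 0.003, -1.0]]
force: [0.1, 1.2, -0.8]
grip_width: 35.6
finger_force: 30.0
t 38.38 tcp [411.6 355.7 143.1] yaw 19.02 tilt -1.0 w 35.6 ff 30.0 F [ 0.1  1.2 -0.8] q [-0.72  0.72 -0.14  1.9   0.18  0.54 -2.21]
top tote [393. 244.] 0.68 4541 [[311.0, -218.0], [518.0, -240.0], [499.0, -485.0], [294.0, -455.0]]
top tray [151. 245.] 0.85 3570 [[509.0, 476.0], [520.0, 253.0], [317.0, 236.0], [305.0, 452.0]]
scene tote [208. 136.] 0.75 2492 [[540.0, -459.0], [288.0, -545.0], [322.0, -208.0], [551.0, -156.0]]
scene tray [370. 249.] 0.64 3948 [[543.0, 258.0], [316.0, 224.0], [311.0, 462.0], [525.0, 476.0]]
```

```bash
python3 -m jog '0 0 -0.07 0 0;0 0 -0.14 0 0;0 0 -0.19 0 0;0 0 -0.216 0 0;0 0 -0.216 0 0;0 0 -0.216 0 0;0 0 -0.216 0 0'; python3 s.py
python3 -m jog '0 0 0 0 0.6;0 0 0 0 0.6;0 0 0 0 0.6;0 0 0 0 0.6;0 0 0.07 0 0.6;0 0 0.15 0 0.6;0 0 0.23 0 0.6;0 0 0.31 0 0.6;0 0 0.38 0 0.7;0 0 0.38 0 0.7;0 0 0.38 0 0.7'; python3 s.py; python3 tt.py
python3 - <<'E'
from h import *
p=shot('scene');q=shot('top')
i=cv2.resize(p['image'][90:330,70:470,::-1],(480,290));j=cv2.resize(q['image'][90:330,70:470,::-1],(480,290))
cv2.imwrite('pics/t7.png',np.vstack([i,j]))
E
```

```text
time_s: 39.27
tcp_pos: [412.5, 359.3, 37.6]
ee_rot: [[0.945, 0.328, 0.002], [0.328, -0.945, 0.002], [0.002, -0.001, -1.0]]
force: [-0.6, 0.4, -2.2]
grip_width: 35.9
finger_force: 30.0
t 39.27 tcp [412.5 359.3  37.6] yaw 19.16 tilt -1.0 w 35.9 ff 30.0 F [-0.6  0.4 -2.2] q [-0.75  0.91 -0.08  1.94  0.22  0.3  -2.25]
time_s: 40.18
tcp_pos: [412.6, 359.3, 228.5]
ee_rot: [[0.945, 0.328, 0.004], [0.328, -0.945, 0.004], [0.005, -0.002, -1.0]]
force: [0.1, 0.1, -0.3]
grip_width: 61.4
finger_force: 0.0
t 40.18 tcp [412.6 359.3 228.5] yaw 19.15 tilt -1.0 w 61.4 ff 0.0 F [ 0.1  0.1 -0.3] q [-0.69  0.6  -0.17  1.82  0.15  0.73 -2.18]
top tote [391. 246.] 0.9 4503 [[312.0, -218.0], [518.0, -240.0], [499.0, -484.0], [295.0, -455.0]]
top tray [149. 249.] 0.75 3882 [[506.0, 485.0], [519.0, 251.0], [317.0, 232.0], [304.0, 460.0]]
scene tote [207. 137.] 0.64 2573 [[547.0, -455.0], [294.0, -548.0], [319.0, -207.0], [550.0, -150.0]]
scene tray [369. 258.] 0.96 3774 [[542.0, 259.0], [318.0, 225.0], [313.0, 461.0], [524.0, 475.0]]
```

View pics/t7.png

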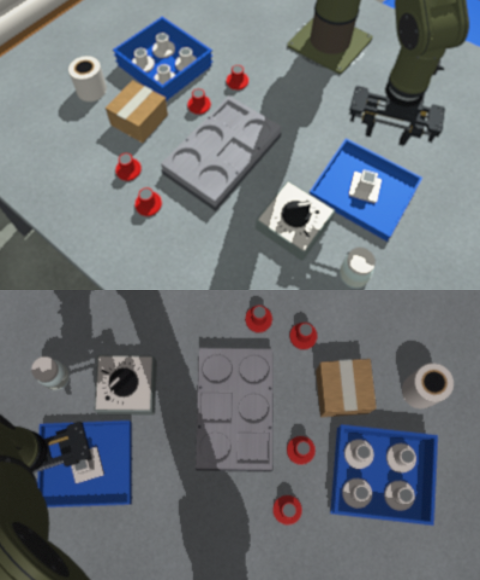

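The mould is empty, the plate is in the tray and the plugs are in the tote. Back to the dial with yaw at 136.5°.

```bash
python3 -m jog '0.393 -0.178 0 0.9 0.7;0.393 -0.178 0 0.9 0.7;0.393 -0.178 0 0.9 0.7;0.393 -0.178 0 0.9 0.7;0.393 -0.178 0 0.9 0.7;0.393 -0.178 0 0.9 0.7;0.393 -0.178 0 0.9 0.7;0.393 -0.178 0 0.9 0.7;0.393 -0.178 0 0.9 0.7;0.393 -0.178 0 0.9 0.7;0.393 -0.178 0 0.9 0.7;0.393 -0.178 0 0.9 0.7'; python3 s.py
python3 -m jog '0 0 -0.08 0.4 0.7;0 0 -0.16 0.4 0.7;0 0 -0.18 0.4 0.7;0 0 -0.18 0.4 0.7;0 0 -0.18 0.4 0.7;0 0 -0.18 0.4 0.7;0 0 -0.18 0.4 0.7;0 0 -0.18 0.4 0.7;0 0 -0.18 0.4 0.7'; python3 s.py
```

```text
time_s: 41.58
tcp_pos: [608.0, 269.1, 225.3]
ee_rot: [[-0.182, 0.983, -0.001], [0.983, 0.182, -0.0], [-0.0, -0.001, -1.0]]
force: [0.3, -0.8, -0.3]
grip_width: 61.7
finger_force: 0.0
t 41.58 tcp [608.  269.1 225.3] yaw 100.48 tilt -1.0 w 61.7 ff 0.0 F [ 0.3 -0.8 -0.3] q [-0.19  0.81 -0.59  1.43  0.48  1.05 -0.7 ]
time_s: 42.33
tcp_pos: [608.2, 269.5, 136.4]
ee_rot: [[-0.72, 0.694, 0.0], [0.694, 0.72, -0.0], [-0.0, 0.0, -1.0]]
force: [-0.4, 0.7, 0.5]
grip_width: 61.4
finger_force: 0.0
t 42.33 tcp [608.2 269.5 136.4] yaw 136.05 tilt -1.0 w 61.4 ff 0.0 F [-0.4  0.7  0.5] q [-0.14  0.94 -0.69  1.5   0.69  0.95 -0.24]
```

```bash
python3 -m jog '0 0.002 -0.06 0.005 0.7;0 0.002 -0.11 0.005 0.7;0 0.002 -0.13 0.005 0.7;0 0.002 -0.13 0.005 0.7;0 0.002 -0.13 0.005 0.7;0 0.002 -0.13 0.005 0.7'; python3 s.py
python3 -m jog '0 0 0 0 0;0 0 0 0 0;0 0 0 0 0;0 0 0 0 0;0 0 0 0 0;0 0 0 0 0;0 0 0 0 0;0 0 0 0 0'; python3 s.py
```

```text
time_s: 42.83
tcp_pos: [608.9, 271.3, 72.8]
ee_rot: [[-0.726, 0.687, 0.002], [0.687, 0.726, 0.002], [-0.0, 0.003, -1.0]]
force: [-0.2, -0.2, -0.0]
grip_width: 61.6
finger_force: 0.0
t 42.83 tcp [608.9 271.3  72.8] yaw 136.59 tilt -1.0 w 61.6 ff 0.0 F [-0.2 -0.2 -0. ] q [-0.16  1.02 -0.65  1.53  0.76  0.85 -0.28]
time_s: 43.5
tcp_pos: [609.0, 271.4, 71.4]
ee_rot: [[-0.727, 0.687, 0.002], [0.687, 0.727, 0.002], [0.0, 0.003, -1.0]]
force: [2.6, 1.7, -2.5]
grip_width: 16.1
finger_force: 30.0
t 43.5 tcp [609.  271.4  71.4] yaw 136.62 tilt -1.0 w 16.1 ff 30.0 F [ 2.6  1.7 -2.5] q [-0.17  1.03 -0.65  1.53  0.76  0.85 -0.28]
```

```bash
python3 -m jog '0 0 0 -0.07 0;0 0 0 -0.14 0;0 0 0 -0.21 0;0 0 0 -0.28 0;0 0 0 -0.35 0;0 0 0 -0.42 0;0 0 0 -0.49 0;0 0 0 -0.56 0;0 0 0 -0.63 0;0 0 0 -0.7 0;0 0 0 -0.76 0;0 0 0 -0.8 0'; python3 -m jog '0 0 0 0 0;0 0 0 0 0;0 0 0 0 0';python3 s.py
```

```text
time_s: 44.5
tcp_pos: [609.3, 271.4, 71.4]
ee_rot: [[0.432, 0.902, 0.003], [0.902, -0.432, 0.002], [0.003, 0.002, -1.0]]
force: [4.1, 1.8, -1.9]
grip_width: 15.7
finger_force: 30.0
time_s: 44.75
tcp_pos: [609.3, 271.4, 71.5]
ee_rot: [[0.427, 0.904, 0.002], [0.904, -0.427, 0.002], [0.003, 0.001, -1.0]]
force: [5.1, 3.4, -3.5]
grip_width: 15.9
finger_force: 30.0
t 44.75 tcp [609.3 271.4  71.5] yaw 64.73 tilt -1.0 w 15.9 ff 30.0 F [ 5.1  3.4 -3.5] q [-0.31  0.97 -0.34  1.54  0.43  0.71 -1.29]
```

Remaining: -2.4°. Then release, lift and move aside.

```bash
python3 -m jog '0 0 0 -0.027 0;0 0 0 -0.027 0;0 0 0 -0.027 0;0 0 0 -0.027 0';python3 s.py
python3 -m jog '0 0 0 0 0.7;0 0 0 0 0.7;0 0 0 0 0.7;0 0 0 0 0.7;0 0 0 0 0.7;0 0 0.08 0 0.7;0 0 0.16 0 0.7;0 0 0.24 0 0.7;0 0 0.32 0 0.7;0 0 0.32 0 0.7'
python3 -m jog '-0.05 -0.5 0 0 0.7;-0.05 -0.5 0 0 0.7;-0.05 -0.5 0 0 0.7;-0.05 -0.5 0 0 0.7;-0.05 -0.5 0 0 0.7;-0.05 -0.5 0 0 0.7;-0.05 -0.5 0 0 0.7;-0.05 -0.5 0 0 0.7;-0.05 -0.5 0 0 0.7'
sed -i 's/(36,40,43.4,47,51)/(110,114,117.7,121,125)/' e.py; python3 e.py
python3 - <<'E'
from h import *
p=shot('scene');q=shot('top')
i=q['image'][120:215,135:215,::-1];j=p['image'][225:310,275:360,::-1]
cv2.imwrite('pics/d8.png',np.hstack([cv2.resize(i,(400,400)),cv2.resize(j,(400,400))]))
E
```

```text
time_s: 45.08
tcp_pos: [609.3, 271.4, 71.4]
ee_rot: [[0.465, 0.885, 0.002], [0.885, -0.465, 0.002], [0.003, 0.001, -1.0]]
force: [4.8, 3.0, -3.7]
grip_width: 15.8
finger_force: 30.0
t 45.08 tcp [609.3 271.4  71.4] yaw 62.29 tilt -1.0 w 15.8 ff 30.0 F [ 4.8  3.  -3.7] q [-0.32  0.97 -0.33  1.54  0.42  0.7  -1.32]
time_s: 45.92
tcp_pos: [612.0, 273.3, 240.3]
ee_rot: [[0.467, 0.884, 0.013], [0.884, -0.467, 0.008], [0.013, 0.008, -1.0]]
force: [0.5, 0.8, -0.1]
grip_width: 62.1
finger_force: 0.0
time_s: 46.67
tcp_pos: [583.1, 21.1, 231.3]
ee_rot: [[0.466, 0.885, 0.0], [0.885, -0.466, 0.001], [0.001, -0.0, -1.0]]
force: [0.0, 0.0, 0.9]
grip_width: 61.8
finger_force: 0.0
110 [165. 177.] [611. 169.] [125. 163.] [636. 201.]
114 [166. 176.] [610. 169.] [126. 160.] [633. 203.]
117.7 [166. 176.] [610. 169.] [128. 158.] [630. 204.]
121 [166. 175.] [610. 169.] [130. 156.] [628. 205.]
125 [167. 175.] [609. 170.] [132. 153.] [624. 206.]
```

View pics/d8.png

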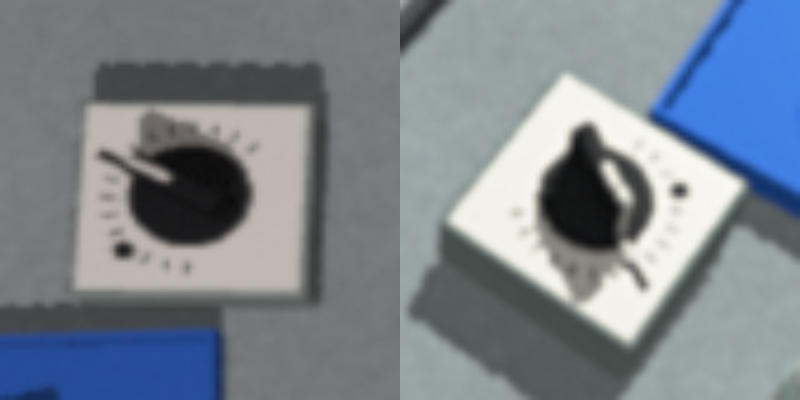

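The pointer stands at the bar mark in both views: (135,158) in the top panel and (628,205) in the scene panel, matching the model at about 118°. Handing in.

```bash
python3 tt.py; python3 -c "
from station import arm; print(arm.hand_in())"
```

```text
top tote [401. 241.] 0.59 3723 [[313.0, -218.0], [518.0, -240.0], [499.0, -484.0], [295.0, -455.0]]
top tray [136. 229.] 0.81 4917 [[507.0, 489.0], [520.0, 253.0], [317.0, 234.0], [304.0, 463.0]]
scene tote [200. 134.] 0.79 2449 [[519.0, -478.0], [233.0, -472.0], [353.0, -189.0], [604.0, -214.0]]
scene tray [369. 258.] 0.67 3901 [[544.0, 257.0], [316.0, 222.0], [311.0, 461.0], [525.0, 475.0]]
the job is handed in; nothing more can be done
None
```

The job is handed in at about 47 s of the 208 s allowed, with no verdict returned: the dial went to the round spot first, the four plugs are in the tote and the one plate in the tray, the dial now stands at the broad bar mark, and the bystanders were left alone.

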